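# Load the slide tray under the spring flap

## Task

Load the slide tray: with one fingertip press the ribbed paddle of the loader down and keep it down, so that the spring flap stays up clear of the tray, and meanwhile with the other fingertip push the tray along the channel under the flap and home into the bay; then let the paddle go so that the flap springs shut behind the tray. Only push the tray along the floor of its channel, never lift it, and leave the other things on the worktop where they are.

Things in the scene. Friction and masses are not known exactly. Their poses are not given: they have to be found in the camera images.
- dock: Low tray loader fixed to the worktop, 307 mm long: grey base with a straight channel, spring flap, white covered bay at the far end. Origin: worktop level, on the channel's centre line, below the front face of the shut flap's lip. Axes: x along the channel into the bay, y left, z up. Channel floor z=12 mm, from x=-170 to the back stop at x=121 mm. Steel rails, y=+-33 to +-37 mm, top z=22 mm.
- bay_mouth (a point): Top front edge of the bay's roof, on the centre line (dock x=58 mm, z=46 mm; the roof is y=-45 to 55 mm and is the highest part while the flap is shut). A home tray rests against the back stop 63 mm farther in, its rear end then 16 mm past the lip's front face. A hinge bracket, top z=40 mm, stands at dock x=-170 to -164, y=40 to 55 mm.
- flap (a joint): Hinge of the spring flap, rad: 0 shut (sprung), grows as the paddle is pressed, stop at 0.55. Axis parallel to dock x at y=47, z=31 mm. A see-saw: paddle left of the hinge, arm and lip right. The lip clears the tray's top from 0.28, well clear from 0.32. Holding takes 2 to 6 N at mid paddle, whose top there is 36 mm above the worktop at 0, 23 at 0.32, 20 at 0.41, 17 at 0.5; let go, it springs shut.
- paddle_mid (a point): Middle of the paddle's top, 41 mm left of the hinge; moves with the flap. The paddle is a ribbed aluminium plate, 186 mm along the channel (dock x=-160 to 26 mm), from the hinge rod (8 mm thick) to 62 mm left of it (dock y=51 to 109 mm), so a fingertip can slide along it all the way beside the channel.
- lip_low (a point): Middle of the lower edge of the flap's lip; moves with the flap. Shut, the lip is at dock x=0 to 4 mm, hangs to 1.5 mm above the floor and covers only the right part of the channel, y=-31 to -4 mm. The left part, y=-4 to 33 mm, is open to a fingertip from above as far as x=32 mm, where the flap's cross arm (20 mm wide) crosses the channel.
- tray: Black slotted slide tray, a shallow open box 62 mm wide, 105 mm long, 16 mm high, rim walls 3 mm thick, about 70 g, loose; it starts in the channel in front of the flap, long side along the channel. Origin under its centre; its own y axis runs along its length. Its top is 28 mm above the worktop.
- petri: Bystander: closed petri dish 64 mm across, 14 mm high, right of the channel. Origin under its centre.
- tube: Bystander: capped blood tube 16x84 mm lying right of the bay. Origin under its centre.
- tweezers: Bystander: steel forceps 17x121x10 mm lying left of the paddle. Origin under its middle.
- marker: Bystander: capped marker pen 17x135x16 mm lying left of the bay. Origin under its middle.
- slide_box: Bystander: closed box for slides 73x98x35 mm, farther right. Origin under its centre.
- vial: Bystander: small capped vial 24 mm across, 48 mm high, farther right. Origin under its centre.
Not all that is in view belongs to the job. Of the things that look like the tray, the middle-sized one is meant.

How it is judged:
By the outcome, as a careful person would: the job done as asked, in the order asked, and still so for the second after the job is handed in, with the robot touching nothing.
It also fails if it takes over 38 s, if anything falls off the work surface, if the arm or the gripper's body presses on something with over 40 N, if the wrist force passes 120 N, or if a joint passes its speed limit or range.

## Robot

A 6-joint arm with a two-finger parallel gripper is mounted at the origin on a cart in front of the work surface, level with it; the furniture and walls round the work are solid. World frame = base frame: x ahead of the robot, y to its left, z up, the work surface at z = 0. Lengths are in m, angles in rad, forces in N, time in s.
With the tool pointing down it reaches from about 0.35 to 0.775 m from the base axis. Payload 5.5 kg.
Tool frame: the origin (TCP) lies between the finger pads; the fingertips stand 19 mm ahead of it and the grasp point (between the pads) is the TCP (env.tcp_to_tips is the distance from the TCP to the fingertips, in m); z points along the fingers, y is the direction in which the jaws open and shut (so a half turn about z gives the same grasp; the last joint's range is limited). The gripper opens to 85 mm and grips with 20 to 120 N. Pads are 22 mm wide; open, the fingers measure 114 mm over their backs; the gripper's body (76 mm by 85 mm) begins 54 mm behind the grasp point. The pads swing forward as they close: fully open they stand 13 mm farther back than shut.
Start: joints at [1.193, 0.313, 0.046, 1.304, 0, 1.431], TCP at [0.135, 0.559, 0.25] pointing down, gripper open.
Joint ranges: [-2.76, 2.76], [-0.86, 1.69], [-1.03, 1.26], [-2.2, 2.34], [-1.47, 1.5], [-3.14, 3.14]. Speed limits (rad/s): [2.57, 2.57, 3.14, 3.14, 3.14, 3.14].

## Interface

Orientations are given as a unit quaternion [w, x, y, z].
In Python, from workcell import env, eyes, job gives the robot as it stands. The module is installed in compiled form; this text tells all that it offers.
- The arm moves only by the tool move_arm, never from a script. Its argument "commands" is a list of rows, each a list of 3 entries, a list of its own where there are three numbers: the shift along the world's x, y, z as a fraction of full scale, then the turn, a rotation vector about the world's x, y, z as a fraction of full scale, then the gripper command: -1 is shut, 1 is fully open, values between are in proportion. In form: [[[x, y, z], [wx, wy, wz], gripper], ...]. A call has 1 to 5 rows; each row shifts and turns the commanded pose from where the row before left it; what a row does not reach is not made up. Full scale, the value 1, is 0.04 m for a shift and 8 degrees for a turn. A row lasts 1/10 s, in which the tool goes at most 50 mm and 8.59 degrees, less where a joint would pass 70% of its speed; a pose out of reach is approached as far as the arm can. A call with a number of a shift or a turn outside -1 to 1 is refused whole. A call with a gripper value outside its range is refused whole. The fingers move at their own pace and stop on an object; "newtons" is the grip in N (left out, the last holds). Time passes only in rows, so rows that do not move let the fingers close. It gives the time, the measured TCP pose, the force and the opening at its end, in the units of the state.
- env.get_state(): the state, without advancing time (a new reading comes with each control period).
- eyes.read_camera(name): name is "scene" or "top" or "wrist"; returns a dict with "frame" (384x512x3 uint8, red, green, blue), "mtx" (3x3 intrinsics, pixels), "camera_from_world" (4x4, takes a point from world to camera coordinates); the wrist camera has in their place "mount" (4x4, takes a point from camera to tool coordinates, whose origin is the TCP and whose axes are the flange's). Camera axes: x right, y down, z forward; pixel columns grow to the right and rows downward; lengths in m; the calibration is good to about 2 mm. The wrist camera is an equidistant fisheye: a pixel r from the principal point sees the ray r / f radians off the axis. A picture is of the moment at which its call begins: read the wrist's pose just before it. There is no depth.
- job.hand_in(): hands the job in, once; it reports no verdict.
The state is a dict: "clock": time; "joint_pos": joint angles; "qvel": joint speeds; "tau": joint torques, N m; "tcp_pos": TCP position; "orientation": TCP orientation; "wrist_force": force on the tool from outside, world axes, zero at the start; "ft_torque": the same for the moment, N m; "finger_gap": finger opening in m.
Only numpy, scipy, OpenCV 4.12 (cv2) and the standard library are available. Lean on these libraries where they do the work, as an engineer would, in place of code of your own. Each camera call takes 0.05 s, during which the arm holds its last target.

## Working session

There is one attempt and no reset: what is moved stays moved. The work goes in short steps, Python scripts to look and compute and a tool call to move; the robot and the scene stay as the last step left them, time stands still between calls to the robot, and variables do not carry over. Pictures are saved under pics/ and viewed, and the job is handed in when it is done.

Besides the shell and the picture viewer there is one more tool, called after "Emit:" as a command line: name --argument value ..., lists and objects as JSON in quotes. move_arm: Moves the arm, as the interface text tells. Its arguments: {"type":"object","properties":{"commands":{"type":"array","items":{"type":"array"}},"newtons":{"type":"number"}},"required":["commands"]}

```bash
mkdir -p pics; python3 - <<'E'
from workcell import env, eyes, job
import cv2, numpy as np
s=env.get_state(); print({k:np.round(v,4).tolist() for k,v in s.items()}, env.tcp_to_tips)
for n in ("scene","top","wrist"):
    c=eyes.read_camera(n); cv2.imwrite(f"pics/{n}0.png",c["frame"][:,:,::-1]); 
    print(n,{k:np.round(v,4).tolist() for k,v in c.items() if k!="frame"})
E
ls
```

```text
{'clock': 0.0, 'joint_pos': [1.1934, 0.314, 0.045, 1.3036, 0.0, 1.4311], 'qvel': [0.0014, 0.0007, 0.0014, 0.0004, 0.0013, -0.0007], 'tau': [-0.0013, -48.0625, 29.8535, 0.0193, -0.0003, 0.0], 'tcp_pos': [0.1353, 0.5584, 0.2494], 'orientation': [-0.0002, 0.1186, 0.9929, -0.0009], 'wrist_force': [-0.1631, -0.1653, -0.1321], 'ft_torque': [-0.0028, -0.0642, -0.028], 'finger_gap': 0.0852} 0.019
scene {'mtx': [[420.7107, 0.0, 260.3623], [0.0, 420.7107, 189.4196], [0.0, 0.0, 1.0]], 'camera_from_world': [[0.6518, -0.758, -0.0245, -0.3914], [-0.4229, -0.3365, -0.8414, 0.3052], [0.6296, 0.5588, -0.5398, 0.748], [0.0, 0.0, 0.0, 1.0]]}
top {'mtx': [[378.9118, 0.0, 262.3882], [0.0, 378.9118, 192.433], [0.0, 0.0, 1.0]], 'camera_from_world': [[-0.0111, -0.9999, 0.0128, -0.0038], [-0.9966, 0.01, -0.0815, 0.5955], [0.0814, -0.0136, -0.9966, 1.0447], [0.0, 0.0, 0.0, 1.0]]}
wrist {'mtx': [[297.3186, 0.0, 252.4382], [0.0, 297.3186, 193.9759], [0.0, 0.0, 1.0]], 'mount': [[0.002, -0.9508, -0.3098, 0.0803], [1.0, 0.0019, 0.0009, 0.0016], [-0.0002, -0.3098, 0.9508, -0.1233], [0.0, 0.0, 0.0, 1.0]]}
pics
```

View pics/scene0.png

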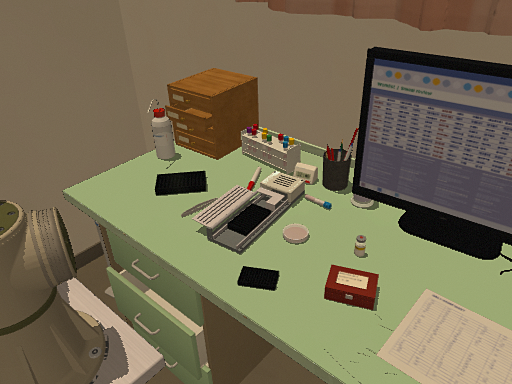

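View pics/top0.png

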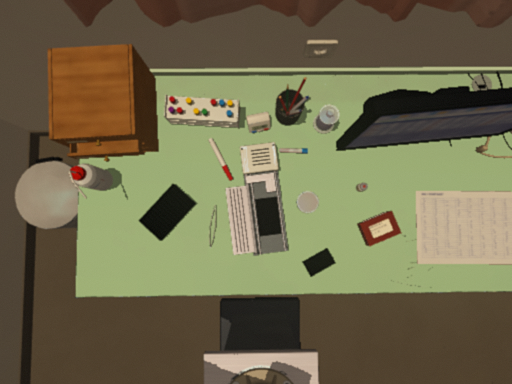

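View pics/wrist0.png

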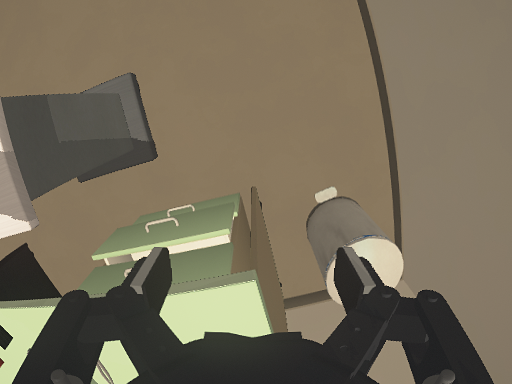

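The top view shows the dock near column 260, rows 145–253, with its channel running up and slightly left. The middle-sized tray lies in the channel at about (268,217). I'll zoom in to measure it.

```bash
cat > h.py <<'E'
import numpy as np, cv2
from workcell import env, eyes
from scipy.spatial.transform import Rotation as R
def ray(c,u,v,st=None):
    K=c["mtx"]; 
    if "mount" in c:
        a=(u-K[0,2])/K[0,0]; b=(v-K[1,2])/K[1,1]; r=np.hypot(a,b)
        d=np.array([np.sin(r)*a/r,np.sin(r)*b/r,np.cos(r)]); T=wristT(c,st)
        return T[:3,3], T[:3,:3]@d
    T=np.linalg.inv(c["camera_from_world"]); d=np.array([(u-K[0,2])/K[0,0],(v-K[1,2])/K[1,1],1.])
    return T[:3,3],T[:3,:3]@d
def wristT(c,st):
    w,x,y,z=st["orientation"]; T=np.eye(4); T[:3,:3]=R.from_quat([x,y,z,w]).as_matrix(); T[:3,3]=st["tcp_pos"]
    return T@c["mount"]
def onz(c,u,v,z,st=None):
    o,d=ray(c,u,v,st); return o+d*(z-o[2])/d[2]
def proj(c,P,st=None):
    P=np.append(P,1.); K=c["mtx"]
    if "mount" in c:
        p=np.linalg.inv(wristT(c,st))@P; r=np.hypot(p[0],p[1]); th=np.arctan2(r,p[2])
        return np.array([K[0,2]+K[0,0]*th*p[0]/r,K[1,2]+K[1,1]*th*p[1]/r])
    p=c["camera_from_world"]@P; return (K@(p[:3]/p[2]))[:2]
def dump(n,tag):
    st=env.get_state(); c=eyes.read_camera(n); cv2.imwrite(f"pics/{n}{tag}.png",c["frame"][:,:,::-1])
    import pickle; pickle.dump((c,st),open(f"pics/{n}{tag}.pkl","wb")); return c,st
E
python3 - <<'E'
import cv2
a=cv2.imread("pics/top0.png")[135:265,190:320]; cv2.imwrite("pics/topz.png",cv2.resize(a,(590,590),interpolation=cv2.INTER_CUBIC))
a=cv2.imread("pics/scene0.png")[160:255,185:315]; cv2.imwrite("pics/scz.png",cv2.resize(a,(780,570),interpolation=cv2.INTER_CUBIC))
E
```

```text
(no output)
```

View pics/topz.png

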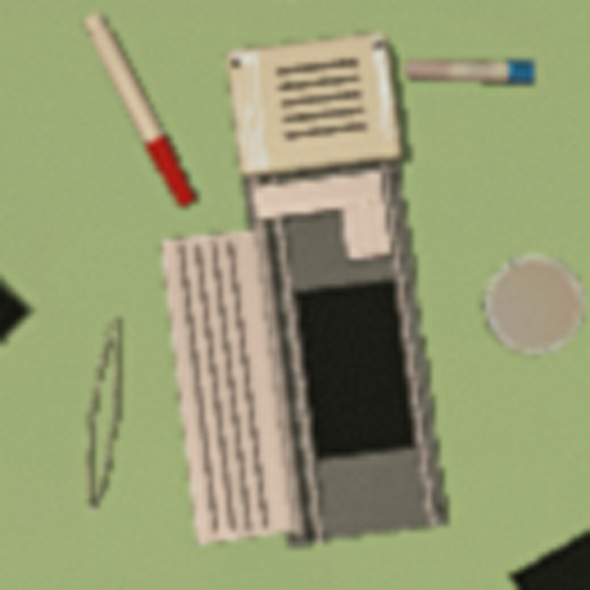

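View pics/scz.png

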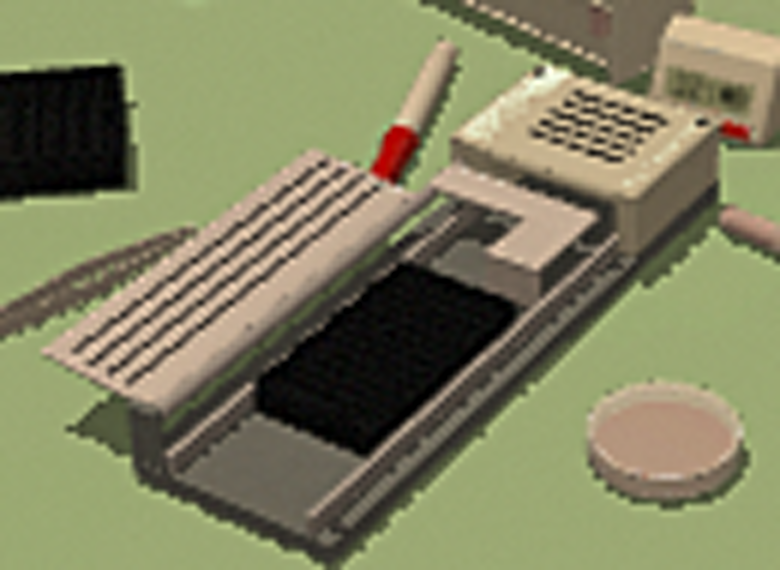

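```bash
python3 - <<'E'
from h import *
c=eyes.read_camera("top")
f=lambda x,y:(190+(x+.5)/4.538-.5,135+(y+.5)/4.538-.5)
pts={'roofL':(246,172,46),'roofR':(403,161,46),'roofbackL':(230,52,46),'roofbackR':(383,38,46),'lipL':(350,257,31),'lipR':(389,259,36),'padFL':(200,543,36),'padBL':(163,242,36),'railRfront':(440,522,22),'railRback':(395,170,22)}
for k,(x,y,z) in pts.items(): print(k,np.round(onz(c,*f(x,y),z/1000)*1000,1))
g=c["frame"].max(2); m=np.zeros_like(g); m[185:245,245:290]=(g[185:245,245:290]<45)*255
cs=max(cv2.findContours(m,0,cv2.CHAIN_APPROX_NONE)[0],key=cv2.contourArea)
print(cv2.minAreaRect(cs))
for p in cv2.boxPoints(cv2.minAreaRect(cs)): print(p,np.round(onz(c,*p,.028)*1000,1))
print(np.linalg.inv(c["camera_from_world"])[:3,3])
E
```

```text
roofL [649.6  41.1  46. ]
roofR [655.5 -55.   46. ]
roofbackL [724.   50.4  46. ]
roofbackR [732.  -43.8  46. ]
lipL [598.1 -22.2  31. ]
lipR [596.2 -46.1  36. ]
padFL [424.6  70.9  36. ]
padBL [608.1  92.7  36. ]
railRfront [434.5 -76.   22. ]
railRback [653.2 -51.3  22. ]
((267.7532958984375, 215.89959716796875), (36.34502029418945, 21.344436645507812), 82.40535736083984)
[254.77293 199.29697] [576.   11.5  28. ]
[275.93018 196.47601] [583.3 -48.   28. ]
[280.73364 232.50223] [482.5 -60.   28. ]
[259.57642 235.32318] [475.3  -0.9  28. ]
[0.50839775 0.00445765 1.08971879]
```

Emit:
move_arm --commands '[[[0.56,-0.96,0],[0,0,0.18],0.41],[[0.56,-0.96,0],[0,0,0.18],0.41],[[0.56,-0.96,0],[0,0,0.18],0.41],[[0.56,-0.96,0],[0,0,0.18],0.41],[[0.56,-0.96,0],[0,0,0.18],0.41]]'

```text
clock: 0.7
tcp_pos: [0.2478, 0.3653, 0.2502]
orientation: [0.0, 0.055, 0.998, 0.0]
wrist_force: [0.9, 0.5, 0.1]
finger_gap: 0.0601
```

Emit:
move_arm --commands '[[[0.56,-0.96,0],[0,0,0.18],0.41],[[0.56,-0.96,0],[0,0,0.18],0.41],[[0.56,-0.96,0],[0,0,0.18],0.41],[[0.56,-0.96,0],[0,0,0.18],0.41],[[0.56,-0.96,0],[0,0,0.18],0.41]]'

```text
clock: 1.2
tcp_pos: [0.3599, 0.1732, 0.2504]
orientation: [0.0, -0.007, 1.0, 0.0]
wrist_force: [0.6, 0.3, 0.4]
finger_gap: 0.0602
```

Emit:
move_arm --commands '[[[0.56,-0.96,0],[0,0,0.18],0.41],[[0.56,-0.96,0],[0,0,0.18],0.41],[[0.56,-0.96,0],[0,0,0.18],0.41],[[0.56,-0.96,0],[0,0,0.18],0.41],[[0,0,0],[0,0,0],0.41]]'

```text
clock: 1.7
tcp_pos: [0.4516, 0.0171, 0.25]
orientation: [0.001, -0.054, 0.999, -0.001]
wrist_force: [0.1, 0.8, 0.2]
finger_gap: 0.0602
```

```bash
python3 - <<'E'
from h import *
c,s=dump("wrist","1"); print({k:np.round(v,4).tolist() for k,v in s.items() if k not in("tau","qvel")})
o=np.array([.5955,-.0186]);a=np.radians(6.6);ex=np.array([np.cos(a),np.sin(a)]);ey=np.array([-ex[1],ex[0]])
D=lambda x,y,z:np.append(o+x*ex/1000+y*ey/1000,z/1000)
im=c["frame"][:,:,::-1].copy()
for P in [(-119,-31,28),(-119,31,28),(-14,31,28),(-14,-31,28),(58,55,46),(58,-45,46),(-160,109,36),(26,109,36),(0,-31,13),(0,-4,13),(-170,37,22),(-170,-37,22)]:
    u=proj(c,D(*P),s); print(P,u.round(1)); cv2.circle(im,tuple(int(round(t)) for t in u),2,(0,0,255),-1)
cv2.imwrite("pics/w1.png",cv2.resize(im,(800,600),interpolation=cv2.INTER_CUBIC))
E
```

```text
{'clock': 1.7, 'joint_pos': [-0.1393, 0.0743, -0.2519, 1.243, -0.0011, -0.2476], 'tcp_pos': [0.4516, 0.0171, 0.25], 'orientation': [0.0007, -0.0541, 0.9985, -0.0007], 'wrist_force': [0.1299, 0.849, 0.189], 'ft_torque': [0.0906, 0.0458, -0.0071], 'finger_gap': 0.0602}
(-119, -31, 28) [183.7 184. ]
(-119, 31, 28) [233.8 183.6]
(-14, 31, 28) [236. 259.]
(-14, -31, 28) [190.6 258.3]
(58, 55, 46) [254.  308.6]
(58, -45, 46) [184.2 306.8]
(-160, 109, 36) [300.2 151.3]
(26, 109, 36) [292.9 285.9]
(0, -31, 13) [193.5 261.4]
(0, -4, 13) [212.2 261.9]
(-170, 37, 22) [238.3 141. ]
(-170, -37, 22) [177.5 142.3]
```

View pics/w1.png

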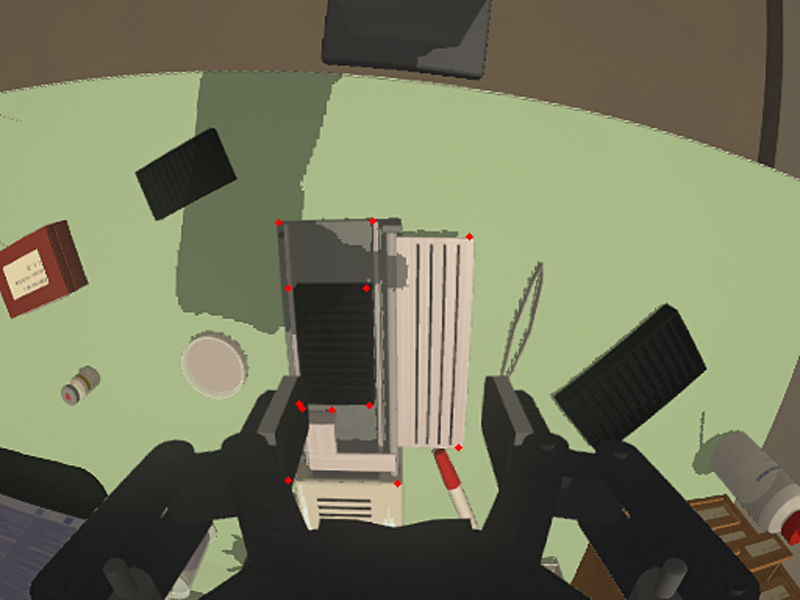

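```bash
python3 - <<'E'
from h import *
import pickle
c,s=pickle.load(open("pics/wrist1.pkl","rb"))
T=wristT(c,s)@np.linalg.inv(c["mount"])
for y in (.030,.0445,-.03,-.0445):
  for z in (.019,.013,.007): print(y,z,[ (proj(c,(T@[x,y,z,1])[:3],s)*800/512).round(0).tolist() for x in(.011,-.011)])
im=cv2.imread("pics/wrist1.png")[220:310,140:370]; cv2.imwrite("pics/w1z.png",cv2.resize(im,None,fx=3.4,fy=3.4,interpolation=cv2.INTER_CUBIC))
E
```

```text
0.03 0.019 [[476.0, 365.0], [472.0, 419.0]]
0.03 0.013 [[479.0, 373.0], [474.0, 428.0]]
0.03 0.007 [[482.0, 381.0], [477.0, 438.0]]
0.0445 0.019 [[517.0, 364.0], [510.0, 418.0]]
0.0445 0.013 [[521.0, 372.0], [514.0, 427.0]]
0.0445 0.007 [[526.0, 380.0], [518.0, 436.0]]
-0.03 0.019 [[301.0, 365.0], [306.0, 419.0]]
-0.03 0.013 [[298.0, 372.0], [304.0, 428.0]]
-0.03 0.007 [[295.0, 381.0], [301.0, 437.0]]
-0.0445 0.019 [[261.0, 364.0], [268.0, 417.0]]
-0.0445 0.013 [[257.0, 371.0], [264.0, 426.0]]
-0.0445 0.007 [[252.0, 379.0], [260.0, 435.0]]
```

View pics/w1z.png

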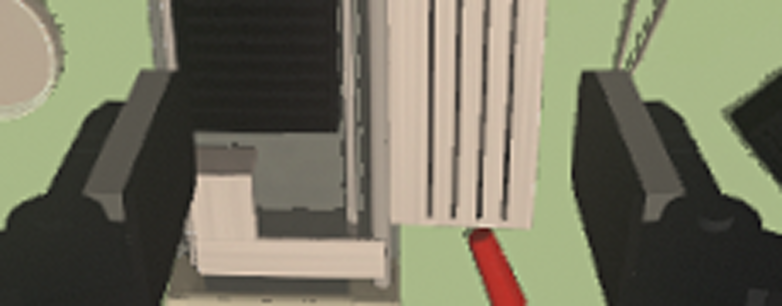

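Measured against the wrist view, the dock origin is about (595,−17) mm with yaw about 6.6°. The tray's rear end is at dock x≈−120. At this opening the tips stand about 10 mm ahead of the TCP. Next I descend behind the tray.

Emit:
move_arm --commands '[[[-0.05,0.04,-0.9],[0,0,0.05],0.41],[[0,0,-0.9],[0,0,0],0.41],[[0,0,-0.9],[0,0,0],0.41],[[0,0,-0.9],[0,0,0],0.41],[[0,0,-0.9],[0,0,0],0.41]]'

```text
clock: 2.25
tcp_pos: [0.4462, 0.0242, 0.0693]
orientation: [0.0, -0.061, 0.998, 0.0]
wrist_force: [0.3, 0.7, 0.4]
finger_gap: 0.0605
```

```bash
python3 - <<'E'
from h import *
c,s=dump("wrist","2"); print({k:np.round(v,4).tolist() for k,v in s.items() if k not in("tau","qvel")})
c2,_=dump("scene","2")
cv2.imwrite("pics/s2z.png",cv2.resize(cv2.imread("pics/scene2.png")[130:260,170:330],(720,585),interpolation=cv2.INTER_CUBIC))
E
```

```text
{'clock': 2.25, 'joint_pos': [-0.1261, 0.2133, -0.5684, 0.7891, 0.0004, -0.2487], 'tcp_pos': [0.4462, 0.0242, 0.0693], 'orientation': [0.0001, -0.0612, 0.9981, 0.0002], 'wrist_force': [0.2535, 0.6831, 0.4093], 'ft_torque': [-0.0148, -0.046, -0.021], 'finger_gap': 0.0605}
```

View pics/wrist2.png

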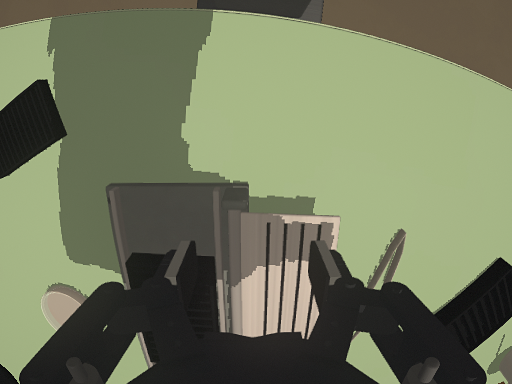

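View pics/s2z.png

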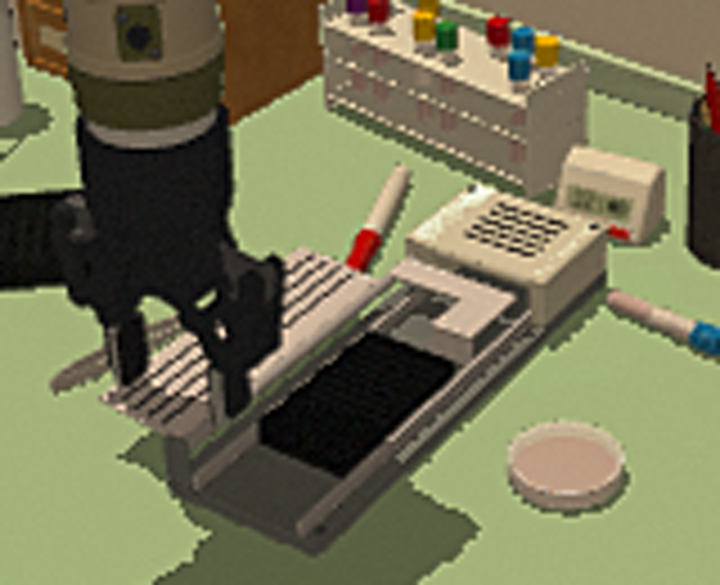

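Emit:
move_arm --commands '[[[0,-0.1,-0.4],[0,0,0],0.41],[[0,0,-0.2],[0,0,0],0.41],[[0,0,0],[0,0,0],0.41]]'

```text
clock: 2.65
tcp_pos: [0.4469, 0.0195, 0.0469]
orientation: [-0.0, -0.061, 0.998, 0.0]
wrist_force: [-0.8, 1.0, 2.2]
finger_gap: 0.0603
```

Emit:
move_arm --commands '[[[0,0,-0.1],[0,0,0],0.41],[[0,0,0],[0,0,0],0.41]]'

```text
clock: 2.85
tcp_pos: [0.4475, 0.0192, 0.043]
orientation: [0.001, -0.061, 0.998, 0.0]
wrist_force: [-1.0, 1.7, 2.8]
finger_gap: 0.0607
```

Emit:
move_arm --commands '[[[0,0,-0.1],[0,0,0],0.41],[[0,0,0],[0,0,0],0.41]]'

```text
clock: 3.05
tcp_pos: [0.4476, 0.0188, 0.0385]
orientation: [0.001, -0.06, 0.998, -0.0]
wrist_force: [-0.3, 0.1, 4.2]
finger_gap: 0.0603
```

```bash
python3 - <<'E'
from h import *
c,s=dump("scene","3"); print(s["tcp_pos"],s["wrist_force"],s["ft_torque"])
cv2.imwrite("pics/s3z.png",cv2.resize(cv2.imread("pics/scene3.png")[160:260,190:320],(780,600),interpolation=cv2.INTER_CUBIC))
E
```

```text
[0.4476143  0.01879553 0.03854233] [-0.25252129  0.12249536  4.16529489] [0.30800991 0.06168864 0.00873907]
```

View pics/s3z.png

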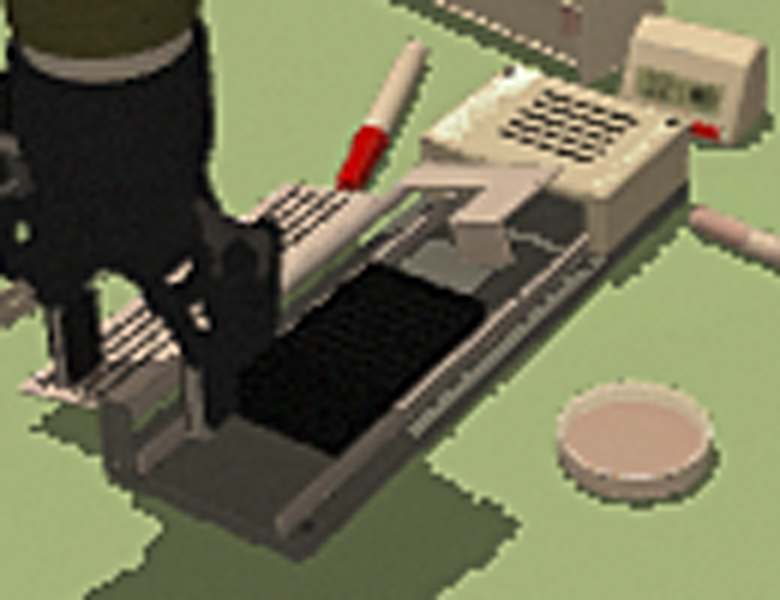

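Emit:
move_arm --commands '[[[0,0,-0.12],[0,0,0],0.41],[[0,0,0],[0,0,0],0.41]]'

```text
clock: 3.3
tcp_pos: [0.4477, 0.0184, 0.0336]
orientation: [0.001, -0.06, 0.998, -0.0]
wrist_force: [0.2, -0.8, 5.5]
finger_gap: 0.06
```

```bash
python3 - <<'E'
from h import *
c,s=dump("scene","4"); print(s["tcp_pos"],s["wrist_force"],s["ft_torque"])
o=np.array([.5953,-.0166]);a=np.radians(6.6);ex=np.array([np.cos(a),np.sin(a)]);ey=np.array([-ex[1],ex[0]])
D=lambda x,y,z:np.append(o+x*ex/1000+y*ey/1000,z/1000)
f=lambda p:((p[0]-190+.5)*6-.5,(p[1]-160+.5)*6-.5)
im=cv2.resize(cv2.imread("pics/scene4.png")[160:260,190:320],(780,600),interpolation=cv2.INTER_CUBIC)
for th,col in((0.3,(0,0,255)),(.4,(255,0,0)),(.5,(0,255,0))):
  for y in(-4,-31):
    v=np.array([y-47,13.5-31]); C,S=np.cos(th),np.sin(th)
    q=f(proj(c,D(0,47+C*v[0]+S*v[1],31-S*v[0]+C*v[1]))); print(th,y,np.round(q)); cv2.circle(im,tuple(int(t) for t in q),3,col,-1)
cv2.imwrite("pics/s4z.png",im)
E
```

```text
[0.44770937 0.0183556  0.03362331] [ 0.20472353 -0.81241475  5.50684381] [-0.08064987  0.02128095  0.01734838]
0.3 -4 [458. 263.]
0.3 -31 [508. 266.]
0.4 -4 [457. 252.]
0.4 -31 [505. 249.]
0.5 -4 [456. 242.]
0.5 -31 [502. 233.]
```

View pics/s4z.png

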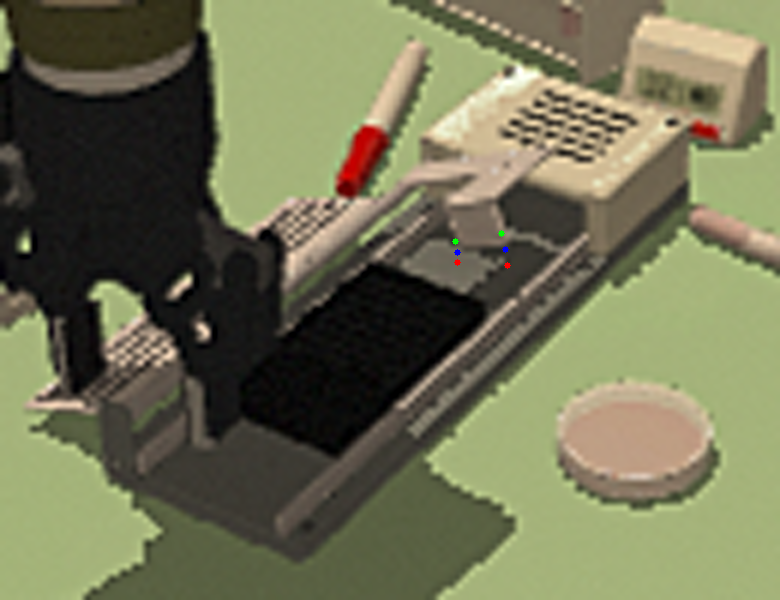

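The lip has risen to about 0.4–0.45 rad by its lower corners near (460,236) and (507,242). The fingertip is at about z 21 mm. Next I push slowly along the channel while holding the paddle down.

Emit:
move_arm --commands '[[[0.2,0.023,0],[0,0,0],0.41],[[0.2,0.023,0],[0,0,0],0.41],[[0.2,0.023,0],[0,0,0],0.41],[[0.2,0.023,0],[0,0,0],0.41],[[0.2,0.023,0],[0,0,0],0.41]]'

```text
clock: 3.85
tcp_pos: [0.4875, 0.0237, 0.0333]
orientation: [-0.0, -0.061, 0.998, 0.0]
wrist_force: [-3.4, 1.0, 4.3]
finger_gap: 0.0604
```

```bash
python3 - <<'E'
from h import *
c,s=dump("scene","5"); print(s["tcp_pos"],s["wrist_force"],s["ft_torque"])
o=np.array([595.3,-16.6]);a=np.radians(6.6);r=s["tcp_pos"][:2]*1000-o;print(r@[np.cos(a),np.sin(a)],r@[-np.sin(a),np.cos(a)])
im=cv2.resize(cv2.imread("pics/scene5.png")[160:260,190:320],(780,600),interpolation=cv2.INTER_CUBIC)
cv2.imwrite("pics/s5z.png",im)
E
```

```text
[0.48752274 0.02372178 0.03331702] [-3.39055024  1.01181554  4.32100166] [0.37667938 0.75516943 0.12160844]
-102.42852793935101 52.442174501459746
```

View pics/s5z.png

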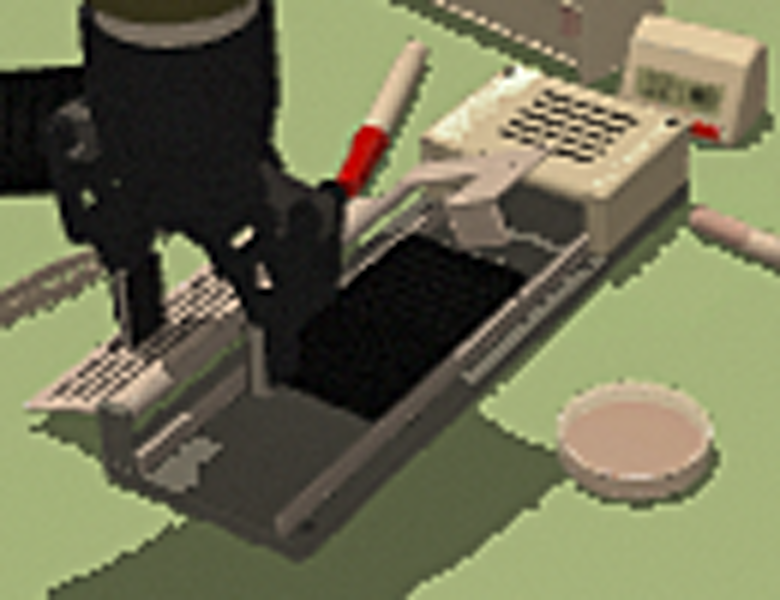

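Emit:
move_arm --commands '[[[0.2,0.022,0],[0,0,0],0.41],[[0.2,0.022,0],[0,0,0],0.41],[[0.2,0.022,0],[0,0,0],0.41],[[0.2,0.022,0],[0,0,0],0.41],[[0.2,0.022,0],[0,0,0],0.41]]'

```text
clock: 4.4
tcp_pos: [0.5278, 0.0279, 0.0335]
orientation: [0.0, -0.061, 0.998, 0.0]
wrist_force: [-4.3, 1.9, 3.8]
finger_gap: 0.06
```

Emit:
move_arm --commands '[[[0.2,0.022,0],[0,0,0],0.41],[[0.2,0.022,0],[0,0,0],0.41],[[0.2,0.022,0],[0,0,0],0.41],[[0.2,0.022,0],[0,0,0],0.41]]'

```text
clock: 4.8
tcp_pos: [0.5597, 0.0315, 0.0335]
orientation: [0.0, -0.06, 0.998, 0.0]
wrist_force: [-4.2, 0.5, 3.8]
finger_gap: 0.0602
```

```bash
python3 - <<'E'
from h import *
c,s=dump("scene","6"); print(s["tcp_pos"],s["wrist_force"],s["ft_torque"])
o=np.array([595.3,-16.6]);a=np.radians(6.6);r=s["tcp_pos"][:2]*1000-o;print(r@[np.cos(a),np.sin(a)],r@[-np.sin(a),np.cos(a)])
im=cv2.resize(cv2.imread("pics/scene6.png")[160:260,190:320],(780,600),interpolation=cv2.INTER_CUBIC)
cv2.imwrite("pics/s6z.png",im)
E
```

```text
[0.55973944 0.03145589 0.03353099] [-4.17352343  0.51693448  3.76940539] [0.37029029 0.86055431 0.13472783]
-29.80148811141788 51.82464085358047
```

View pics/s6z.png

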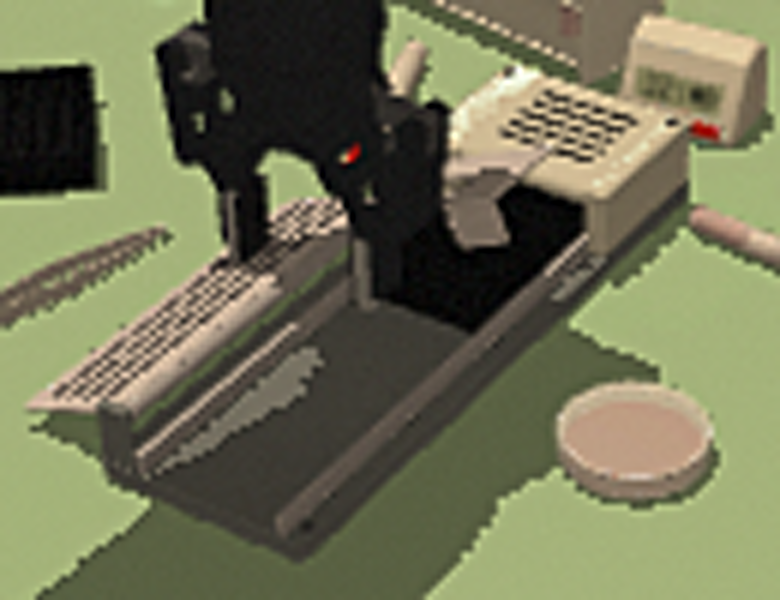

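Emit:
move_arm --commands '[[[0.2,0.023,0],[0,0,0],0.41],[[0.2,0.023,0],[0,0,0],0.41],[[0.1,0.012,0],[0,0,0],0.41]]'

```text
clock: 5.15
tcp_pos: [0.5802, 0.0338, 0.0336]
orientation: [0.0, -0.061, 0.998, 0.0]
wrist_force: [-3.5, 0.7, 3.7]
finger_gap: 0.0603
```

Emit:
move_arm --commands '[[[0.1,0.012,0],[0,0,0],0.41],[[0.1,0.012,0],[0,0,0],0.41]]'

```text
clock: 5.35
tcp_pos: [0.5872, 0.0347, 0.0335]
orientation: [-0.0, -0.06, 0.998, 0.0]
wrist_force: [-4.7, 1.2, 4.8]
finger_gap: 0.0603
```

```bash
python3 - <<'E'
from h import *
c,s=dump("scene","7"); print(s["tcp_pos"],s["wrist_force"],s["ft_torque"])
o=np.array([595.3,-16.6]);a=np.radians(6.6);r=s["tcp_pos"][:2]*1000-o;print(r@[np.cos(a),np.sin(a)],r@[-np.sin(a),np.cos(a)])
im=cv2.resize(cv2.imread("pics/scene7.png")[160:260,190:320],(780,600),interpolation=cv2.INTER_CUBIC)
cv2.imwrite("pics/s7z.png",im)
E
```

```text
[0.58716856 0.03470143 0.03350397] [-4.74353078  1.161586    4.78762111] [0.31336125 0.83377064 0.08441685]
-2.1811144221229295 51.8960497925102
```

View pics/s7z.png

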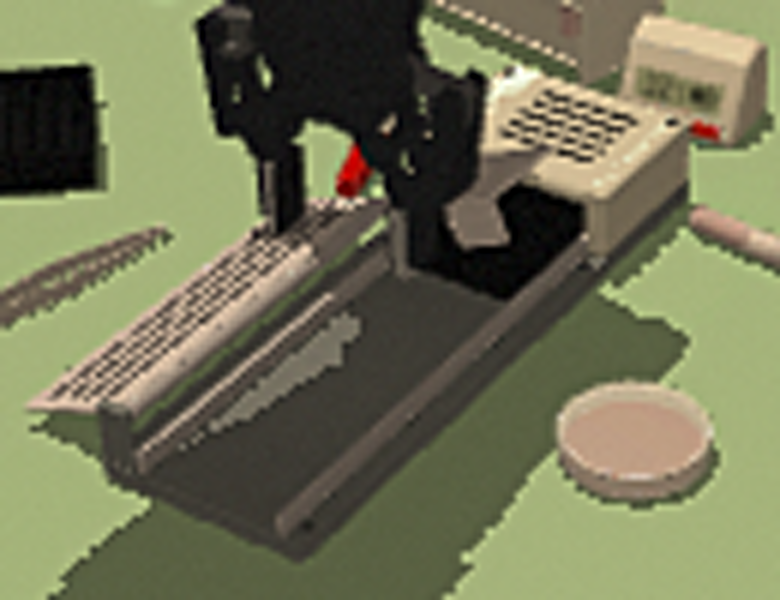

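Emit:
move_arm --commands '[[[0.08,0.009,0],[0,0,0],0.41],[[0.05,0.006,0],[0,0,0],0.41]]'

```text
clock: 5.6
tcp_pos: [0.5924, 0.0353, 0.0335]
orientation: [0.0, -0.06, 0.998, 0.0]
wrist_force: [-3.5, 1.1, 4.1]
finger_gap: 0.0602
```

Emit:
move_arm --commands '[[[0.05,0.006,0],[0,0,0],0.41],[[0.0,0.0,0],[0,0,0],0.41]]'

```text
clock: 5.8
tcp_pos: [0.5948, 0.0355, 0.0336]
orientation: [0.0, -0.061, 0.998, 0.0]
wrist_force: [-2.6, 0.4, 3.6]
finger_gap: 0.0601
```

Emit:
move_arm --commands '[[[0.05,0.006,0],[0,0,0],0.41],[[0.0,0.0,0],[0,0,0],0.41]]'

```text
clock: 6.0
tcp_pos: [0.5951, 0.0356, 0.0334]
orientation: [-0.001, -0.06, 0.998, -0.0]
wrist_force: [-7.0, 0.4, 7.1]
finger_gap: 0.0602
```

Emit:
move_arm --commands '[[[0.04,0.005,0],[0,0,0],0.41],[[0.0,0.0,0],[0,0,0],0.41]]'

```text
clock: 6.2
tcp_pos: [0.5952, 0.0356, 0.0332]
orientation: [-0.003, -0.06, 0.998, -0.0]
wrist_force: [-9.9, 0.2, 10.3]
finger_gap: 0.06
```

```bash
python3 - <<'E'
from h import *
c,s=dump("scene","8"); print(s["tcp_pos"],s["wrist_force"],s["ft_torque"])
im=cv2.resize(cv2.imread("pics/scene8.png")[160:260,190:320],(780,600),interpolation=cv2.INTER_CUBIC)
cv2.imwrite("pics/s8z.png",im)
c,s=dump("wrist","8")
E
```

```text
[0.59522672 0.03555829 0.03323403] [-9.86441644  0.22414704 10.2829493 ] [-0.07028781  1.95133539 -0.16754321]
```

View pics/s8z.png

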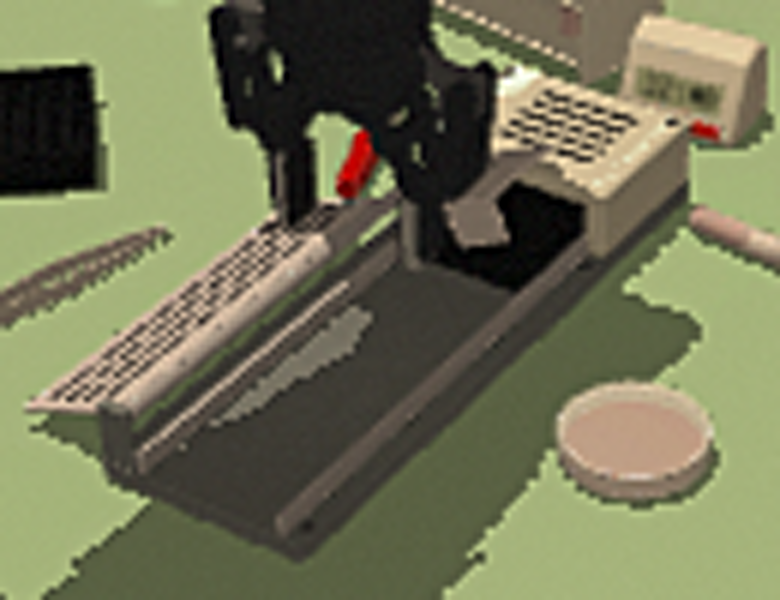

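View pics/wrist8.png

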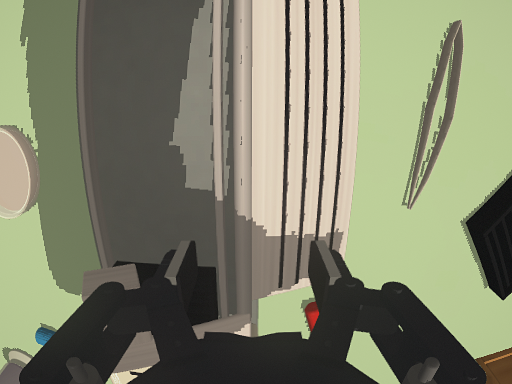

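```bash
python3 - <<'E'
from h import *
import pickle
c,_=pickle.load(open("pics/scene8.pkl","rb")); w,s=pickle.load(open("pics/wrist8.pkl","rb"))
o=np.array([.5953,-.0166]);a=np.radians(6.6);ex=np.array([np.cos(a),np.sin(a)]);ey=np.array([-ex[1],ex[0]])
D=lambda x,y,z:np.append(o+x*ex/1000+y*ey/1000,z/1000)
im=cv2.resize(cv2.imread("pics/scene8.png")[195:220,245:300],(770,350),interpolation=cv2.INTER_CUBIC)
f=lambda p:((p[0]-245+.5)*14-.5,(p[1]-195+.5)*14-.5)
iw=cv2.resize(cv2.imread("pics/wrist8.png")[220:340,60:260],(800,480),interpolation=cv2.INTER_CUBIC)
g=lambda p:((p[0]-60+.5)*4-.5,(p[1]-220+.5)*4-.5)
for x,col in((6,(0,0,255)),(11,(255,0,0)),(16,(0,255,0))):
  for y in(-30,0,25):
    cv2.circle(im,tuple(int(t) for t in f(proj(c,D(x,y,12)))),3,col,-1)
    cv2.circle(iw,tuple(int(t) for t in g(proj(w,D(x,y,28),s))),3,col,-1)
cv2.imwrite("pics/s8y.png",np.vstack([cv2.resize(im,(660,300)),cv2.resize(iw,(660,300+96))])[:600])
E
```

```text
(no output)
```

View pics/s8y.png

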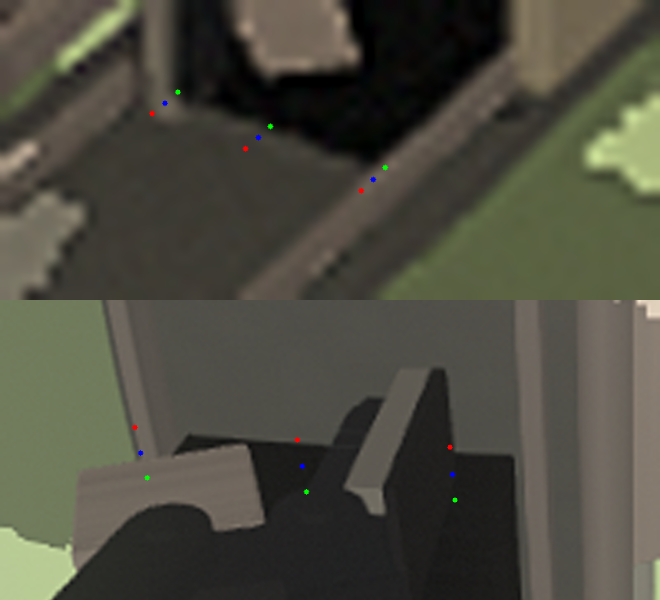

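```bash
python3 - <<'E'
from h import *
import pickle
o=np.array([595.3,-16.6]);a=np.radians(6.6);M=np.array([[np.cos(a),np.sin(a)],[-np.sin(a),np.cos(a)]])
dk=lambda p:np.round(M@(np.array(p)[:2]*1000-o),1)
w,s=pickle.load(open("pics/wrist2.pkl","rb"))
for u,v in((130,254),(215,255)): print("w2 rim",dk(onz(w,u,v,.028,s)), "front chan",dk(onz(w,110,185,.015,s)),dk(onz(w,245,184,.015,s)))
w,s=pickle.load(open("pics/wrist8.pkl","rb"))
for u,v in((118,261),(216,266)): print("w8 rim",dk(onz(w,u,v,.028,s)),dk(onz(w,u,v,.012,s)))
T=wristT(w,s)@np.linalg.inv(w["mount"]); print(T[:3,:3].round(3))
for z in(.010,.012,.015): print([proj(w,(T@[x,y,z,1])[:3],s).round(1).tolist() for x,y in((.011,-.03),(-.011,-.03),(-.011,-.038))])
E
python3 - <<'E'
import cv2
im=cv2.imread("pics/wrist8.png")[230:300,80:260]
im=cv2.convertScaleAbs(im,alpha=3.5,beta=0); cv2.imwrite("pics/w8b.png",cv2.resize(im,(800,311),interpolation=cv2.INTER_CUBIC))
E
```

```text
w2 rim [-126.2  -22.7] front chan [-170.7  -36.6] [-171.8   54.8]
w2 rim [-128.4   36. ] front chan [-170.7  -36.6] [-171.8   54.8]
w8 rim [  6.8 -19. ] [ 16.7 -28. ]
w8 rim [ 6.7 35.3] [16.6 33.1]
[[-0.993 -0.12  -0.005]
 [-0.12   0.993 -0.001]
 [ 0.005 -0.    -1.   ]]
[[189.7, 240.9], [193.3, 276.7], [179.1, 276.1]]
[[190.4, 239.2], [194.0, 274.7], [179.9, 274.1]]
[[191.5, 236.6], [194.9, 271.8], [181.0, 271.2]]
```

View pics/w8b.png

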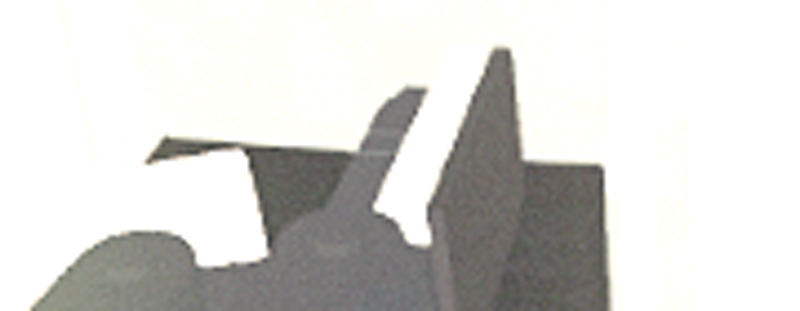

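With the rear wall's bottom edge taken at floor height, z=12, the wrist view puts the tray's rear at dock x≈16.6, against 16 expected, so the tray is home. The push force has also risen at the stop. Next I back off and then let the paddle up.

Emit:
move_arm --commands '[[[-0.1,-0.012,0],[0,0,0],0.41],[[-0.15,-0.018,0],[0,0,0],0.41],[[0,0,0.1],[0,0,0],0.41],[[0,0,0.15],[0,0,0],0.41],[[0,0,0.2],[0,0,0],0.41]]'

```text
clock: 6.8
tcp_pos: [0.5879, 0.0343, 0.0519]
orientation: [-0.0, -0.06, 0.998, -0.001]
wrist_force: [-0.3, -0.3, 0.3]
finger_gap: 0.0601
```

Emit:
move_arm --commands '[[[0,0,0.3],[0,0,0],0.41],[[0,0,0.5],[0,0,0],0.41],[[0,0,0.8],[0,0,0],0.41],[[0,0,0.8],[0,0,0],0.41],[[0,0,0.8],[0,0,0],0.41]]'

```text
clock: 7.3
tcp_pos: [0.587, 0.0344, 0.1809]
orientation: [-0.001, -0.06, 0.998, -0.0]
wrist_force: [0.1, -0.0, -0.9]
finger_gap: 0.0597
```

Emit:
move_arm --commands '[[[-0.7,0,0.6],[0,0,0],0.41],[[-0.8,0,0.4],[0,0,0],0.41],[[-0.8,0,0],[0,0,0],0.41],[[-0.8,0,0],[0,0,0],0.41],[[0,0,0],[0,0,0],0.41]]'

```text
clock: 7.8
tcp_pos: [0.4591, 0.0348, 0.2198]
orientation: [-0.002, -0.06, 0.998, -0.0]
wrist_force: [1.2, -0.2, 0.3]
finger_gap: 0.0602
```

```bash
python3 - <<'E'
from h import *
c,s=dump("scene","9"); print(s["clock"],s["tcp_pos"],s["wrist_force"])
a=cv2.resize(cv2.imread("pics/scene9.png")[150:260,185:345],(800,550),interpolation=cv2.INTER_CUBIC); cv2.imwrite("pics/s9z.png",a)
w,s=dump("wrist","9"); dump("top","9")
o=np.array([.5953,-.0166]);t=np.radians(6.6);ex=np.array([np.cos(t),np.sin(t)]);ey=np.array([-ex[1],ex[0]])
iw=cv2.imread("pics/wrist9.png")
cv2.imwrite("pics/w9.png",cv2.resize(iw[190:330,120:330],(780,520),interpolation=cv2.INTER_CUBIC))
g=lambda p:(np.array(p)-[120,190]+.5)*780/210-.5
for P in((16,-31,12),(16,31,12),(0,-31,13),(0,-4,13),(58,-45,46),(58,55,46),(26,109,36)):
  print(P,g(proj(w,np.append(o+P[0]*ex/1000+P[1]*ey/1000,P[2]/1000),s)).round())
E
```

```text
7.8 [0.4591248  0.03482892 0.21984074] [ 1.19241056 -0.23302323  0.30409093]
(16, -31, 12) [218. 314.]
(16, 31, 12) [387. 320.]
(0, -31, 13) [213. 278.]
(0, -4, 13) [286. 281.]
(58, -45, 46) [175. 457.]
(58, 55, 46) [452. 471.]
(26, 109, 36) [609. 383.]
```

View pics/s9z.png

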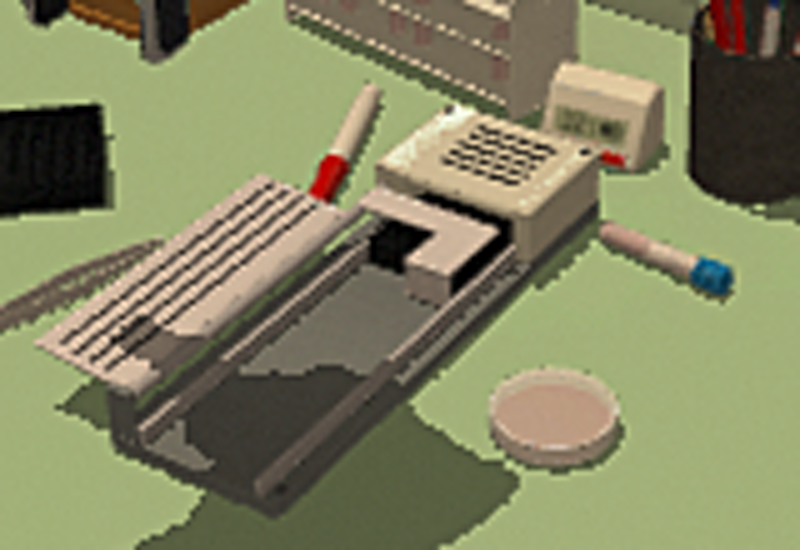

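View pics/w9.png

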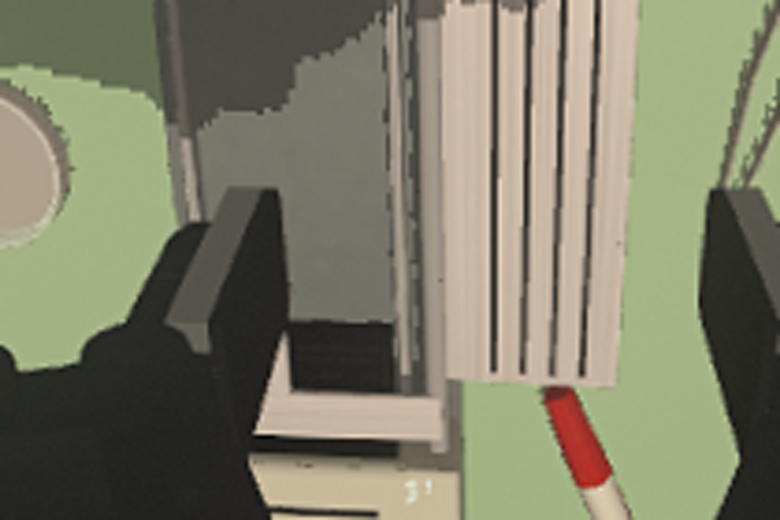

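View pics/top9.png

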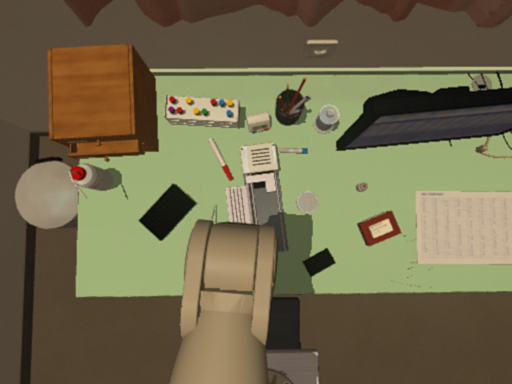

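The flap has shut, with its lip in front of the tray. The tray's rear edge is at row 320, matching the prediction for dock x=16. The petri dish, tube, marker, vial and slide box look unmoved in the top view. The tweezers are partly hidden by the arm there.

```bash
python3 - <<'E'
from workcell import job
print(job.hand_in())
E
```

```text
the job is handed in; nothing more can be done
None
```

The tray is home in the bay with the flap shut behind it, and the job was handed in at about 8 s of the 38 s allowed. I held the paddle down with the left fingertip while the right fingertip pushed the tray along the channel floor. I stopped when the force rose to about 10 N at the back stop, then backed off and let the paddle up.

- **Tray position:** in the last wrist view the tray's rear edge sits at about dock x=16 mm, as specified for a home tray.
- **Flap:** in the last scene view it is shut, with the lip in front of the tray's rear.
- **Robot:** the gripper is clear of everything, at about 0.22 m height, with the wrist force near zero.
- **Bystanders:** the petri dish, tube, marker, vial and slide box look unmoved. The tweezers were partly hidden by the arm in the last top view, but the visible part in the scene and wrist views looked undisturbed.

**Checks that disagreed:**
- The top and wrist cameras differed by 2–4 mm on the dock's position, so I used a value in between.
- The wrist view at the stop first gave the tray's rear as x≈7 mm. That was because I took the rear wall's bottom edge for the rim. Taken at floor height it gave 16.6 mm.
- The flap angle while holding, about 0.45 rad, was only a rough reading. The lip's two corners suggested 0.44 and 0.55 rad, both well clear of the tray.

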